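# Lock the spring screw of the battery cover

## Task

Take the orange screwdriver out of its blue holder, seat its blade in the slotted brass spring screw on the battery box, push the screw in gently and turn it clockwise until it passes its catch, locks and springs back up level. Push only as hard as the screw needs, never to the bottom of its travel, then put the screwdriver back in its holder, fully down, and let go. Leave the glass beaker, the petri dish and the dropper bottle where they stand.

Things in the scene. Friction and masses are not known exactly. Their poses are not given: they have to be found in the camera images.
- battery_box: Battery box fixed to the bench: dark tub, grey cover, 134 x 100 mm, 53 mm high; origin at the centre of its underside, x along the 134 mm side, z up. On the cover, towards the box's -x, stands an aluminium boss (36 mm across, 51 mm flange) with the vertical brass spring screw: a round head, 26 mm across, level with the boss's rim
- screw_nominal (a point): Drawn (not true) centre of the screw head's top face, 63 mm above the box's underside. The boss floats: the head is really up to 2.5 mm off this point in the box's x and in its y, and up to 4 mm higher or lower; this is to be seen or felt. In the head's middle is a slot with closed ends, 13.5 mm long, 4.6 mm wide, 9 mm deep, with a 0.8 mm chamfer
- screw_turn (a joint): Screw angle, rad, growing clockwise from above. At 0 the slot lies along the box's x and the head's white dot points to the box's +x and a red dot on the flange; at 1.57 to the box's -y and a green dot. Starts at 0 to 0.3. A catch blocks it from 0.42 up unless it is pushed in; past 1.40 it can spring up and is locked; hard stop at 1.65. Friction 0.02 N m
- screw_press (a joint): How far the screw is pushed down into its boss, m; 0 is level with the rim (at the start, and again when locked). The spring takes 4 N to begin to move and 4 N more for each mm. Pushed in 2 mm (12 N; allow 13) it passes the catch; the limit of a gentle push is 3.5 mm (18 N); bottom of travel 5 mm
- screwdriver: Screwdriver, 0.1 kg, 148 mm long, upright in its holder, blade down; origin at the blade's tip, z towards the handle. Flat blade 11 mm wide (x), 2.6 thick (y), 12 long; shaft 9 thick; black collar, 28 across, 75 to 81 mm from the tip; orange handle 81 to 141 mm from the tip, 30 wide in x, with two flats 22 apart facing +y and -y (parallel to the blade's broad faces); black end to 148
- holder: Blue upright post fixed to the bench, 50 x 50 mm and 80 mm high, on a 90 x 90 mm foot 8 mm thick; origin at the centre of its underside. One vertical round hole, 17 mm across, right through its middle; the screwdriver hangs in it by its black collar, which rests on the top, the blade's tip then 5 mm above the bench
- beaker_50: Small glass beaker, 46 mm across, 60 mm high, loose; origin at the centre of its underside. To be left alone
- petri_dish: Glass petri dish, 60 mm across, 14 mm high, loose; origin at the centre of its underside. To be left alone
- dropper_bottle: Amber dropper bottle with black top, 35 mm across, 103 mm high, loose; origin at the centre of its underside. To be left alone
Things that resemble listed ones, but are neither listed nor needed, are in the scene too. Leave any green or turquoise look-alike of the screwdriver alone.

How it is judged:
On the way, in this order (a step that is already met when the one before it is completed fails the run):
1. the screwdriver is drawn out of its holder (horizontal distance between screwdriver and holder above 0.06 m and value of joint screw_turn below 0.6 rad), for 0.1 s.
2. the screw is pushed in past its catch while it is turned (value of joint screw_press above 0.0012 m and value of joint screw_turn above 0.6 rad), for 0.02 s.
3. the screw is turned past 1.38 rad and has sprung back up, locked (value of joint screw_turn above 1.38 rad and value of joint screw_press below 0.001 m), for 0.2 s.
At the end, for the whole second after the job is handed in: The screw is locked (turned past 1.38 rad and sprung back up to within 1 mm), and the screwdriver hangs in its holder, fully down to within 3 mm, its tip within 6 mm of the hole's axis, upright within 0.1 rad, at rest and released (all of step 3 and horizontal distance between screwdriver and holder below 0.006 m and z of screwdriver in the frame of holder below 0.008 m and angle between screwdriver's own z axis and vertical below 0.1 rad and linear speed of screwdriver below 0.02 m/s); the robot touches nothing.
It fails at once if the screw is pushed in more than 3.5 mm (over 18 N) (value of joint screw_press above 0.0035 m).
It fails at once if the screwdriver is pressed on the box or its cover with more than 25 N (contact force between screwdriver and battery_box above 25 N).
It fails at once if the beaker, petri dish or dropper bottle is moved more than 15 mm (distance of any of beaker_50, petri_dish, dropper_bottle from where it was at the start of the episode above 0.015 m).
It also fails if it takes over 72 s, if anything falls off the work surface, if the arm or the gripper's body presses on something with over 40 N, if the wrist force passes 120 N, or if a joint passes its speed limit or range.

## Robot

A 7-joint arm with a two-finger parallel gripper is mounted at the origin on a cart in front of the work surface, level with it; the furniture and walls round the work are solid. World frame = base frame: x ahead of the robot, y to its left, z up, the work surface at z = 0. Lengths are in m, angles in rad, forces in N, time in s.
With the tool pointing down it reaches from about 0.425 to 0.825 m from the base axis. Payload 3.6 kg.
Tool frame: the origin (TCP) lies at the very end of the fingers, on their centre line; the grasp point (between the pads) lies 19 mm behind it (bot.tcp_to_grasp is the distance from the TCP to the grasp point, in m); z points along the fingers, y is the line along which they close (so a half turn about z gives the same grasp; the last joint's range is limited). The gripper opens to 93 mm and grips with 3 to 60 N. Pads are 15 mm wide; open, the fingers measure 128 mm over their backs; the gripper's body (75 mm by 188 mm) begins 65 mm behind the grasp point.
Start: joints at [-1.286, 0.615, -0.013, 1.423, 0.008, 1.103, -0.04], TCP at [0.199, 0.619, 0.219] pointing down, gripper open.
Joint ranges: [-3.12, 3.12], [-0.3, 2.06], [-1.34, 1.32], [0.26, 2.42], [-1.36, 4.5], [0.01, 1.98], [-2.84, 2.84]. Speed limits (rad/s): [2.79, 2.79, 3.14, 3.14, 3.14, 3.14, 3.14].

## Interface

Orientations are given as a rotation vector (axis times angle).
In Python, from plant import bot gives the robot as it stands.
- The arm moves only by the tool move_arm, never from a script. Its argument "commands" is a list of rows, each a list of 2 entries, a list of its own where there are three numbers: the shift along the tool's x, y, z in units of 25 cm (1.0 is 25 cm), then the turn, a rotation vector about the tool's x, y, z in units of 60 degrees (1.0 is 60 degrees). A call has 1 to 20 rows; each row shifts and turns the commanded pose from where the row before left it, along the tool's axes as they then stand; what a row does not reach is not made up. A row lasts 1/10 s, in which the tool goes at most 50 mm and 8.59 degrees, less where a joint would pass 70% of its speed; a pose out of reach is approached as far as the arm can. A call with a number of a shift or a turn outside -1 to 1 is refused whole. A call with a gripper value outside its range is refused whole. "grip" is the gripper command: -1 is fully open, 1 is shut, values between are in proportion, set as the call begins (left out, the last holds). The fingers move at their own pace and stop on an object; the grip force is fixed at half the most. Time passes only in rows, so rows that do not move let the fingers close. It gives the time, the measured TCP pose, the force, the opening and the grip force at its end, in the units of the state.
- bot.observe(): the state, without advancing time (a new reading comes with each control period).
- bot.camera(name): name is "side" or "top" or "wrist"; returns a dict with "color" (384x512x3 uint8, red, green, blue), "K" (3x3 intrinsics, pixels), "pose" (4x4, takes a point from camera to world coordinates); the wrist camera has in their place "tool_from_camera" (4x4, takes a point from camera to tool coordinates, whose origin is the TCP and whose axes are the flange's). Camera axes: x right, y down, z forward; pixel columns grow to the right and rows downward; lengths in m; the calibration is good to about 2 mm. A picture is of the moment at which its call begins: read the wrist's pose just before it. There is no depth.
- bot.close_job(): hands the job in; it is judged then, once.
Trained networks look in the newest picture that a camera, given by its name, has taken for a name from the list of things; names that differ only in an ending like _2 or _b are one class to them, and where a whole thing is asked for, a point or a joint stands for the part that bears it (a point fixed in the world has none). Each returns a list of dicts, best first, with "confidence" (0 to 1); they miss things now and then, are a little off and sometimes report something else, mostly with a low value. They report only what shows in the picture. A call takes as long as a camera call. They do not tell look-alikes from the thing itself.
- bot.outline_of(camera, target): "pixels" (384x512 bool, what is visible of it).
- bot.landmark_of(camera, target): "point" ([x, y, z] in m, in world coordinates, good to about 4 mm: a listed point, or the origin of a listed thing).
The state is a dict: "t": time; "joint_positions": joint angles; "qd": joint speeds; "tau": joint torques, N m; "position": TCP position; "tool_rot": TCP orientation; "ft_force": force on the tool from outside, world axes, zero at the start; "ft_torque": the same for the moment, N m; "opening": finger opening in m; "grip_force": force on a finger pad.
Only numpy, scipy, OpenCV 4.12 (cv2) and the standard library are available. Lean on these libraries where they do the work, as an engineer would, in place of code of your own. Each camera call takes 0.05 s, during which the arm holds its last target. There are 200 camera calls.

## Working session

There is one attempt and no reset: what is moved stays moved. The work goes in short steps, Python scripts to look and compute and a tool call to move; the robot and the scene stay as the last step left them, time stands still between calls to the robot, and variables do not carry over. Pictures are saved under pics/ and viewed, at most 11 in all, crops included, and the job is handed in when it is done.

Besides the shell and the picture viewer there is one more tool, called after "Call:" as name(argument=value, ...), one argument or row to a line, values as JSON. move_arm: Moves the arm, as the interface text tells. Its arguments: {"type":"object","properties":{"commands":{"type":"array"},"grip":{"type":"number"}},"required":["commands"]}

```bash
mkdir -p pics; ls
cat > h.py <<'E'
import numpy as np,cv2
from plant import bot
from scipy.spatial.transform import Rotation as R
np.set_printoptions(precision=4,suppress=True)
def snap(n):
    s=bot.observe(); c=bot.camera(n)
    if 'pose' in c: P=c['pose']
    else:
        T=np.eye(4);T[:3,:3]=R.from_rotvec(s['tool_rot']).as_matrix();T[:3,3]=s['position'];P=T@c['tool_from_camera']
    return c['color'],c['K'],P
def ray(K,P,u,v,z):
    d=P[:3,:3]@np.linalg.inv(K)@[u,v,1.]; o=P[:3,3]
    return o+d*(z-o[2])/d[2]
def proj(K,P,p):
    q=np.linalg.inv(P)@np.r_[p,1]; q=K@q[:3]; return q[:2]/q[2]
def save(n,img,s=1.):
    cv2.imwrite('pics/'+n+'.png',cv2.cvtColor(cv2.resize(img,None,fx=s,fy=s,interpolation=cv2.INTER_CUBIC),cv2.COLOR_RGB2BGR))
E
python3 - <<'E'
from h import *
s=bot.observe();print(s['position'],s['tool_rot'],s['ft_force'],s['opening'])
ims=[]
for n in ['top','side']:
    c,K,P=snap(n);ims.append(c);print(n,P[:3,3])
    for t in ['battery_box','screw_nominal','screwdriver','holder','beaker_50','petri_dish','dropper_bottle']:
        for l in bot.landmark_of(n,t)[:3]: print(n,t,l['point'],round(l['confidence'],2),proj(K,P,l['point']))
save('top',ims[0],1.5);save('side',ims[1],1.5)
E
```

```text
pics
[0.1991 0.6179 0.2175] [-0.4876 -3.1031  0.0038] [1.2889 0.4229 0.209 ] 0.09336398167836685
top [ 0.3588 -0.0033  1.2212]
top battery_box [0.4832, -0.0852, -0.0029] 0.72 [293.6412 201.9882]
top screw_nominal [0.4562, -0.0794, 0.0636] 0.65 [293.215  209.0889]
top screwdriver [0.3814, 0.1669, 0.0038] 0.69 [208.8696 235.7474]
top screwdriver [0.4814, 0.1731, 0.0048] 0.62 [207.5103 202.0853]
top screwdriver [0.5918, 0.1668, 0.0003] 0.59 [210.6261 166.1233]
top holder [0.4776, 0.1724, -0.0005] 0.92 [207.9651 203.5224]
top holder [0.4826, 0.1748, 0.0045] 0.53 [206.967  201.6948]
top beaker_50 [0.6091, 0.3343, -0.0016] 0.57 [156.117  160.5624]
top petri_dish [0.524, 0.336, 0.0003] 0.67 [154.2312 188.0535]
top dropper_bottle [0.4177, -0.3712, -0.0035] 0.57 [389.7548 224.1522]
side [ 0.2304 -1.0568  0.6902]
side battery_box [0.4805, -0.0834, -0.0016] 0.65 [253.8726 220.8572]
side battery_box [0.5253, 0.3329, 0.0008] 0.51 [239.0161 157.2633]
side screw_nominal [0.4552, -0.0767, 0.0633] 0.81 [244.9577 201.6493]
side screw_nominal [0.5233, 0.3345, -0.001] 0.67 [238.4076 157.5608]
side screwdriver [0.5741, 0.0977, 0.0027] 0.81 [268.3067 185.8497]
side screwdriver [0.3807, 0.1631, 0.0024] 0.64 [207.2192 182.5341]
side holder [0.4809, 0.1706, 0.0017] 0.78 [236.2049 178.604 ]
side beaker_50 [0.6131, 0.3319, -0.002] 0.5 [261.67   155.9517]
side petri_dish [0.5234, 0.3349, -0.0013] 0.52 [238.4118 157.5847]
side dropper_bottle [0.4209, -0.3719, -0.0009] 0.68 [258.6683 293.863 ]
```

View pics/top.png

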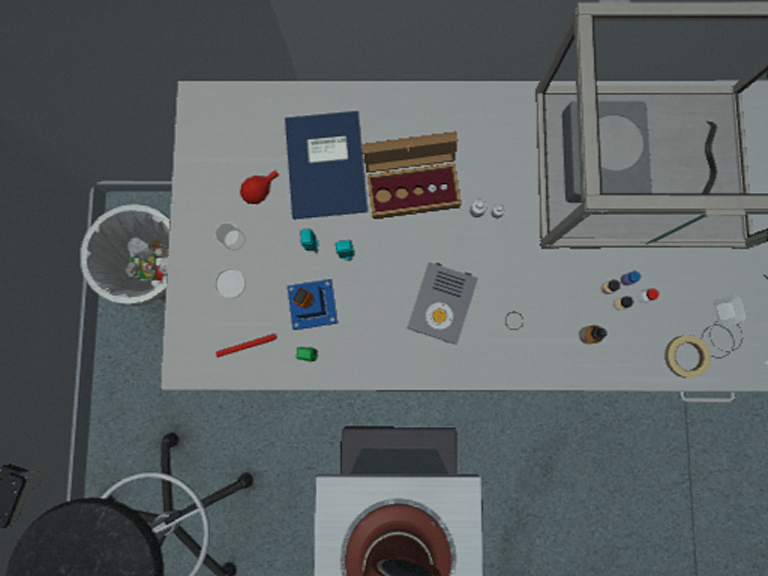

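View pics/side.png

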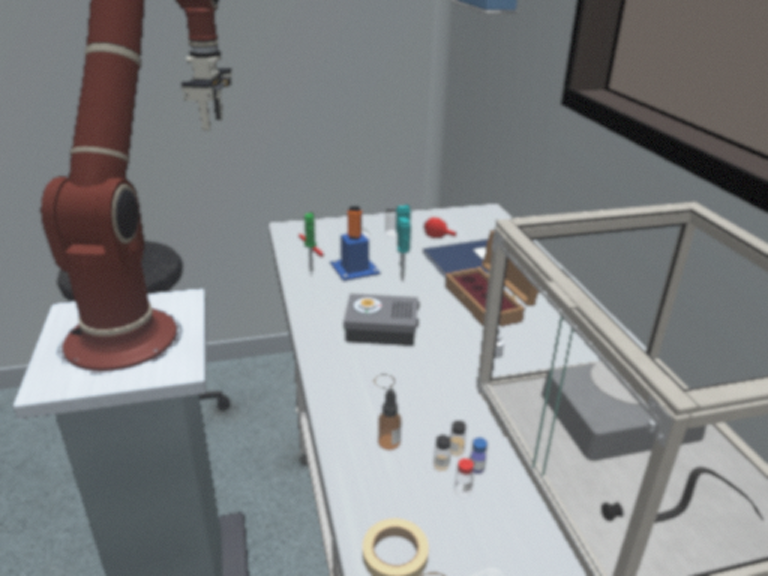

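Candidates in the top picture (1.5x pixels): orange in the blue holder (302,297), green (306,353), turquoise (307,239) and (344,248), red stick (246,344). I choose the orange one in the blue holder; its side view is at (355,222), orange with a black end.

```bash
cat >> h.py <<'E'
def delta(p,yaw=None):
    """tool-frame shift in units to world p; tool straight down, closing line yaw (mod pi)"""
    s=bot.observe();M=R.from_rotvec(s['tool_rot']).as_matrix()
    print('t',s['t'],'pos',s['position'],'yax',np.arctan2(M[1,1],M[0,1]),'z',M[:,2],'F',s['ft_force'],'open',s['opening'])
    print('shift units',M.T@(np.array(p)-s['position'])/.25)
    if yaw is not None:
        for k in (-1,0,1):
            y=np.array([np.cos(yaw+k*np.pi),np.sin(yaw+k*np.pi),0]);z=np.array([0,0,-1.]);T=np.c_[np.cross(y,z),y,z]
            print('turn units',R.from_matrix(M.T@T).as_rotvec()/(np.pi/3))
E
python3 - <<'E'
from h import *
print(bot.camera('wrist')['tool_from_camera'],bot.camera('wrist')['K'])
c,K,P=snap('top')
for t,z in [('battery_box',.053),('holder',.008)]:
    m=bot.outline_of('top',t)[0]['pixels'].astype(np.uint8)
    cn=max(cv2.findContours(m,0,2)[0],key=cv2.contourArea)[:,0]
    w=np.array([ray(K,P,u,v,z)[:2] for u,v in cn],np.float32)
    r=cv2.minAreaRect(w);print(t,r)
c,K,P=snap('top')
delta([.48,.172,.36],np.pi/2)
E
```

```text
[[ 0.0001 -0.971  -0.2391  0.0652]
 [ 1.      0.0001 -0.     -0.001 ]
 [ 0.     -0.2391  0.971  -0.1664]
 [ 0.      0.      0.      1.    ]] [[282.4376   0.     253.6936]
 [  0.     282.4376 187.1507]
 [  0.       0.       1.    ]]
battery_box ((0.48079657554626465, -0.08474061638116837), (0.10437960922718048, 0.1392616480588913), 72.66069030761719)
holder ((0.4803519546985626, 0.1710890680551529), (0.08847826719284058, 0.0908670648932457), 9.717366218566895)
t 1.1 pos [0.1994 0.6186 0.2186] yax 1.2590803503214787 z [-0.     -0.0001 -1.    ] F [-0.2831  0.2456  0.2205] open 0.09289903004102126
shift units [-1.6164 -1.3562 -0.5653]
turn units [-0.      0.0001  2.7023]
turn units [-0.0001 -0.     -0.2977]
turn units [-0.      0.0001  2.7023]
```

Call:
move_arm(
  commands=[
    [[0,0,-0.14],[0,0,0]],
    [[-0.13,-0.11,-0.14],[0,0,0]],
    [[-0.15,-0.125,-0.14],[0,0,0]],
    [[-0.15,-0.125,-0.14],[0,0,0]],
    [[-0.15,-0.125,0],[0,0,0]],
    [[-0.15,-0.125,0],[0,0,0]],
    [[-0.15,-0.125,0],[0,0,0]],
    [[-0.15,-0.125,0],[0,0,0]],
    [[-0.15,-0.125,0],[0,0,0]],
    [[-0.15,-0.125,0],[0,0,0]],
    [[-0.15,-0.125,0],[0,0,0]],
    [[-0.14,-0.12,0],[0,0,0]],
    [[0,0,0],[0,0,0]],
    [[0,0,0],[0,0,0]],
  ],
)

```text
t: 2.5
position: [0.4704, 0.1883, 0.3437]
tool_rot: [-0.492, -3.102, -0.001]
ft_force: [0.9, 0.3, -0.6]
opening: 0.093
grip_force: 0.0
```

Run:
```python
from h import *
delta([.48,.172,.36])
c,K,P=snap('wrist')
print(bot.observe()['joint_positions'])
for p in [(.48,.172,.08),(.48,.172,.153)]: print(proj(K,P,p))
save('w1',c,1.5)
```

```text
t 2.5 pos [0.4704 0.1883 0.3437] yax 1.2560814952789356 z [-0.0002  0.0004 -1.    ] F [ 0.9099  0.3295 -0.5794] open 0.09299298934225472
shift units [-0.0567 -0.0502 -0.0651]
[-0.535   0.2852  0.1474  1.622  -0.045   1.2378  0.881 ]
[246.1538 170.5165]
[244.7101 180.7527]
```

View pics/w1.png

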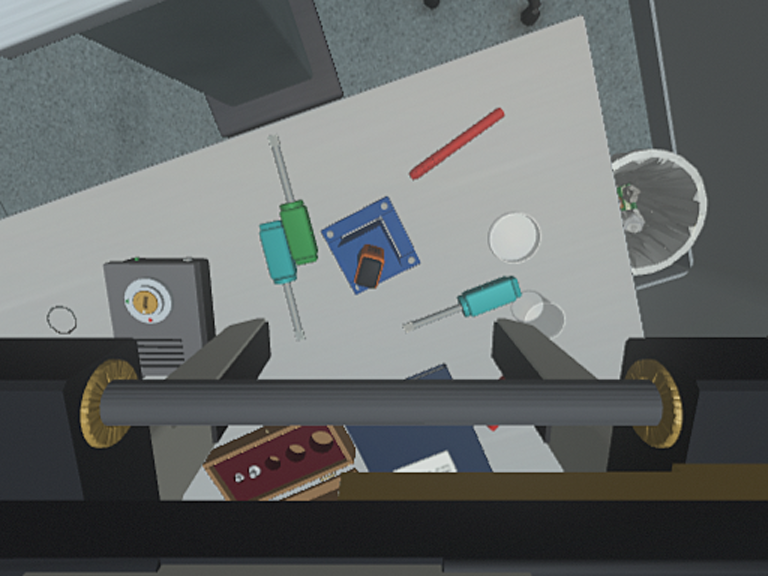

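Wrist view: orange screwdriver upright in its blue holder at (370,262), black end at (370,270). The green (298,232) and turquoise (278,252), (490,297) look-alikes are now lying on the bench; the petri dish is at (513,237), the beaker at (535,310), and the screw at (147,302).

Call:
move_arm(
  commands=[
    [[-0.03,-0.025,0.1],[0,0,0]],
    [[-0.027,-0.025,0.14],[0,0,0]],
    [[0,0,0.14],[0,0,0]],
    [[0,0,0],[0,0,0]],
    [[0,0,0],[0,0,0]],
  ],
)

```text
t: 3.05
position: [0.4794, 0.1748, 0.2492]
tool_rot: [-0.483, -3.104, -0.001]
ft_force: [0.0, 0.9, -0.8]
opening: 0.0926
grip_force: 0.0
```

Run:
```python
from h import *
delta([.48,.172,.25])
c,K,P=snap('wrist')
m=bot.outline_of('wrist','screwdriver')
for k in m[:3]:
    ys,xs=np.nonzero(k['pixels']);print(k['confidence'],xs.mean(),ys.mean(),len(xs))
for t in ['holder','screwdriver']:
    for l in bot.landmark_of('wrist',t)[:3]: print(t,l,proj(K,P,l['point']))
u,v=proj(K,P,(.48,.172,.153)).astype(int);print(u,v)
np.savez('w2.npz',c=c,K=K,P=P)
u0,v0=max(u-64,0),max(v-72,0);print(u0,v0)
save('w2',c[v0:v0+110,u0:u0+128],5)
```

```text
t 3.05 pos [0.4794 0.1748 0.2492] yax 1.2623399655481824 z [-0.0006  0.0007 -1.    ] F [ 0.0223  0.8639 -0.8103] open 0.09259970239818636
shift units [-0.0059 -0.01   -0.0034]
0.98 188.6738749269433 138.05260081823496 1711
0.78 178.28177196804648 181.36601307189542 1377
0.73 252.6546091015169 184.33838973162193 857
holder {'point': [0.4797, 0.1721, -0.0049], 'confidence': 0.72} [252.6102 163.2057]
screwdriver {'point': [0.3242, 0.1062, 0.016], 'confidence': 0.91} [169.2486  69.5395]
screwdriver {'point': [0.5666, 0.0528, 0.019], 'confidence': 0.71} [195.1954 243.2855]
screwdriver {'point': [0.4844, 0.1725, 0.0059], 'confidence': 0.68} [253.8198 167.2951]
252 189
188 117
```

View pics/w2.png

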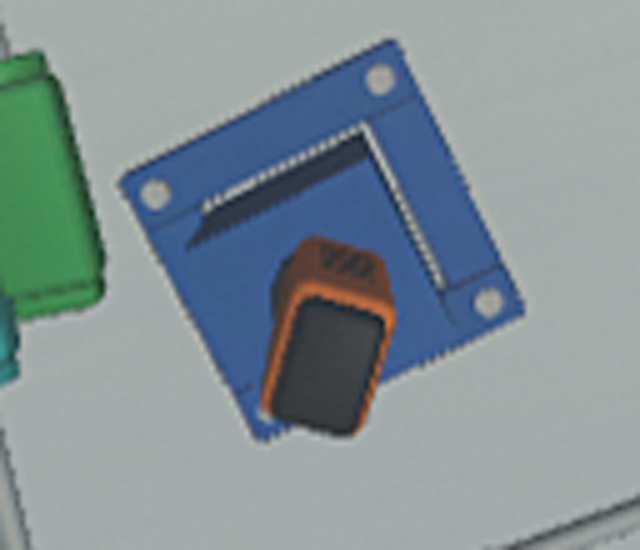

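The crop shows the orange handle in the blue post. Its black end has corners at about (306,296), (385,305), (355,436), (270,415), with the long (x) axis nearly up-down. The green look-alike is 40 mm to the left.

Run:
```python
from h import *
d=np.load('w2.npz');c,K,P=d['c'],d['K'],d['P']
w=np.array([ray(K,P,188+u/5,117+v/5,.153)[:2] for u,v in [(306,296),(385,305),(355,436),(270,415)]])
print(w.mean(0),[np.linalg.norm(w[i]-w[i-1]) for i in range(4)])
l=w[2]+w[3]-w[0]-w[1];x=np.arctan2(l[1],l[0]);l2=w[1]+w[2]-w[0]-w[3];y=np.arctan2(l2[1],l2[0]);print('x dir',x,'y dir',y)
hsv=cv2.cvtColor(c,cv2.COLOR_RGB2HSV);m=((hsv[...,2]<90)).astype(np.uint8);m[:,:]*=1
n,lab,st,ce=cv2.connectedComponentsWithStats(m)
k=lab[190,254];cn=cv2.findContours((lab==k).astype(np.uint8),0,1)[0][0][:,0]
W=np.array([ray(K,P,u,v,.153)[:2] for u,v in cn],np.float32);print(st[k],cv2.minAreaRect(W*1000))
hull=[proj(K,P,p) for p in [(.48,.172,.08)]];print(hull)
Y=x-np.pi/2
delta([*w.mean(0),.22],Y)
print(bot.observe()['joint_positions'])
```

```text
[0.481  0.1734] [np.float64(0.024540896483841664), np.float64(0.015102648127138234), np.float64(0.02660292486856968), np.float64(0.017018714084060717)]
x dir -0.5583663816656688 y dir 1.0741655055936148
[242 176  23  28 459] ((480.97454833984375, 172.5485382080078), (17.515708923339844, 25.370819091796875), 56.51511001586914)
[array([252.3762, 174.4134])]
t 3.25 pos [0.4808 0.174  0.2506] yax 1.2602527033615716 z [ 0.0036  0.0018 -1.    ] F [-0.3909 -0.0869 -0.197 ] open 0.09324329487687007
shift units [-0.0012 -0.0022  0.1224]
turn units [0.003  0.0024 0.2366]
turn units [-0.0035  0.0043 -2.7633]
turn units [0.003  0.0024 0.2366]
[-0.4951  0.3659  0.1476  1.7788 -0.0632  0.9974  0.9372]
```

Call:
move_arm(
  commands=[
    [[0,-0.004,0],[0,0,0.125]],
    [[0,0,0.08],[0,0,0.12]],
    [[0,0,0.14],[0,0,0]],
    [[0,0,0.14],[0,0,0]],
    [[0,0,0.12],[0,0,0]],
    [[0,0,0.08],[0,0,0]],
    [[0,0,0.04],[0,0,0]],
    [[0,0,0],[0,0,0]],
    [[0,0,0],[0,0,0]],
  ],
)

```text
t: 4.15
position: [0.4806, 0.1723, 0.0998]
tool_rot: [0.88, 3.014, 0.002]
ft_force: [0.2, -0.0, 0.6]
opening: 0.0929
grip_force: 0.0
```

Run:
```python
from h import *
delta([.4805,.1727,.1],1.0)
```

```text
t 4.15 pos [0.4806 0.1723 0.0998] yax 1.0024504249035024 z [ 0.0023  0.0009 -1.    ] F [ 0.1566 -0.0222  0.6298] open 0.09289254296367438
shift units [ 0.0012  0.001  -0.0007]
turn units [-0.0022  0.003  -2.9977]
turn units [0.0019 0.0014 0.0023]
turn units [-0.0022  0.003  -2.9977]
```

Call:
move_arm(
  commands=[
    [[0,0,0],[0,0,0]],
    [[0,0,0],[0,0,0]],
    [[0,0,0],[0,0,0]],
    [[0,0,0],[0,0,0]],
    [[0,0,0],[0,0,0]],
    [[0,0,0],[0,0,0]],
    [[0,0,0],[0,0,0]],
    [[0,0,0],[0,0,0]],
  ],
  grip=1,
)

```text
t: 4.95
position: [0.4795, 0.1719, 0.0986]
tool_rot: [-0.881, -3.015, 0.0]
ft_force: [-0.2, 0.2, -0.7]
opening: 0.0336
grip_force: 0.0
```

Call:
move_arm(
  commands=[
    [[0,0,0],[0,0,0]],
    [[0,0,0],[0,0,0]],
    [[0,0,0],[0,0,0]],
    [[0,0,0],[0,0,0]],
  ],
)

```text
t: 5.35
position: [0.4796, 0.1721, 0.0987]
tool_rot: [0.881, 3.016, 0.0]
ft_force: [0.3, -0.0, -0.6]
opening: 0.0221
grip_force: 30.0
```

Call:
move_arm(
  commands=[
    [[0,0,-0.04],[0,0,0]],
    [[0,0,-0.1],[0,0,0]],
    [[0,0,-0.14],[0,0,0]],
    [[0,0,-0.14],[0,0,0]],
    [[0,0,-0.14],[0,0,0]],
    [[0,0,-0.04],[0,0,0]],
    [[-0.06,-0.09,0],[0,0,0]],
    [[-0.09,-0.13,0],[0,0,0]],
    [[-0.09,-0.13,0],[0,0,0]],
    [[-0.09,-0.13,0],[0,0,0]],
    [[-0.09,-0.13,0],[0,0,0]],
    [[-0.09,-0.13,0],[0,0,0]],
    [[-0.06,-0.1,0.08],[0,0,0]],
    [[-0.03,-0.05,0.1],[0,0,0]],
    [[0,0,0.06],[0,0,0]],
    [[0,0,0],[0,0,0]],
    [[0,0,0],[0,0,0]],
  ],
)

```text
t: 7.05
position: [0.4859, -0.0959, 0.1884]
tool_rot: [-0.88, -3.014, 0.0]
ft_force: [0.0, 0.6, -0.7]
opening: 0.0221
grip_force: 30.0
```

Run:
```python
from h import *
delta([.4855,-.097,.19],1.0)
c,K,P=snap('wrist')
u,v=proj(K,P,(.456,-.0785,.063)).astype(int);print(u,v)
s=bot.observe();M=R.from_rotvec(s['tool_rot']).as_matrix()
print('tip',proj(K,P,s['position']+M@[0,0,.0937]))
np.savez('w3.npz',c=c,K=K,P=P,pos=s['position'],M=M)
u0,v0=u-60,v-45;print(u0,v0)
save('w3',c[v0:v0+100,u0:u0+130],6)
```

```text
t 7.05 pos [ 0.4859 -0.0959  0.1884] yax 1.0029228496091467 z [-0.0014  0.0003 -1.    ] F [ 0.0336  0.5533 -0.7021] open 0.022133612607360527
shift units [-0.001  -0.0044 -0.0062]
turn units [ 0.002  -0.0007 -2.9972]
turn units [-0.0004 -0.0013  0.0028]
turn units [ 0.002  -0.0007 -2.9972]
253 148
tip [255.0202 188.8368]
193 103
```

View pics/w3.png

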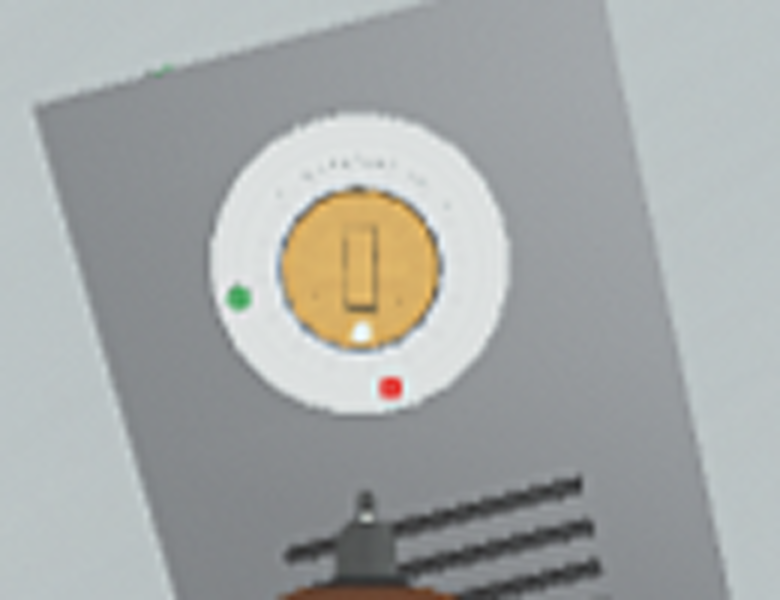

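Run:
```python
from h import *
d=np.load('w3.npz');c,K,P,pos,M=[d[k] for k in ('c','K','P','pos','M')]
px=lambda u,v:(193+u/6,103+v/6)
sc=ray(K,P,*px(360,267),.063);dot=ray(K,P,*px(361,332),.063)
red=ray(K,P,*px(391,388),.055);grn=ray(K,P,*px(238,298),.055)
tz=pos[2]-.0937
tip=ray(K,P,*px(366,489),tz)
t=lambda p:M.T@(p-pos)*1000
print('screw',sc,'tool',t(sc),'tip',t(tip)-[5.5,0,0])
a=lambda p:np.arctan2(*(p-sc)[1::-1]);print('dot',a(dot),'red',a(red),'grn',a(grn),'driver x',np.arctan2(M[1,0],M[0,0]))
# slot edges by gradient: principal axis of dark pixels within slot region
crop=cv2.resize(c[103:203,193:323],None,fx=6,fy=6,interpolation=cv2.INTER_CUBIC)
g=cv2.cvtColor(crop,cv2.COLOR_RGB2GRAY).astype(float)
for v in range(235,300,10):
    r=g[v,330:392];print(v,330+np.argmin(r[:30]),330+30+np.argmin(r[30:]))
for im,n in [(c,'')]:pass
print([ (l['point'],l['confidence']) for l in bot.landmark_of('wrist','screw_nominal')[:2]])
```

```text
screw [ 0.4553 -0.0783  0.063 ] tool [ 35.727   -1.9827 126.0611] tip [-1.2785 -0.9661 93.6985]
dot -0.5529089743006799 red -0.32610994153889844 grn -1.8562834673235848 driver x 2.5742138482904666
235 344 374
245 345 375
255 345 375
265 344 375
275 344 375
285 344 375
295 344 375
[]
```

Head centre is at crop (360,267), white dot at (361,332), red flange dot at (391,388) and blade tip at (366,489). The slot runs parallel to the tool's x within about 1°, and the screw starts at about 0.23 rad.

Call:
move_arm(
  commands=[
    [[0.03,0,0],[0,0,0]],
    [[0.05,-0.002,0.03],[0,0,0]],
    [[0.05,-0.002,0.03],[0,0,0]],
    [[0.018,0,0.028],[0,0,0]],
    [[0,0,0],[0,0,0]],
    [[0,0,0],[0,0,0]],
  ],
)

```text
t: 7.75
position: [0.4552, -0.0773, 0.1671]
tool_rot: [0.88, 3.014, 0.0]
ft_force: [0.7, -0.7, -0.3]
opening: 0.022
grip_force: 30.0
```

Run:
```python
from h import *
delta([.4553,-.0783,.16])
c,K,P=snap('wrist')
s=bot.observe();M=R.from_rotvec(s['tool_rot']).as_matrix();pos=s['position']
a=lambda x,y,z:proj(K,P,pos+M@[x,y,z])
tz=pos[2]-.0937;print('tipz',tz,'tip',a(0,0,.0937),'corner',a(.0055,0,.0937),'screw',proj(K,P,[.4553,-.0783,.063]))
np.savez('w4.npz',c=c,K=K,P=P,pos=pos,M=M)
u,v=a(0,0,.0937).astype(int);u0,v0=u-40,v-45;print(u0,v0)
save('w4',c[v0:v0+60,u0:u0+80],10)
```

```text
t 7.75 pos [ 0.4552 -0.0773  0.1671] yax 1.0027394910155552 z [ 0.0013 -0.0004 -1.    ] F [ 0.6796 -0.7016 -0.275 ] open 0.02195027938079256
shift units [-0.0025 -0.003   0.0284]
tipz 0.07348127779291327 tip [254.4906 188.4252] corner [254.4967 182.7772] screw [253.7095 185.9919]
214 143
```

View pics/w4.png

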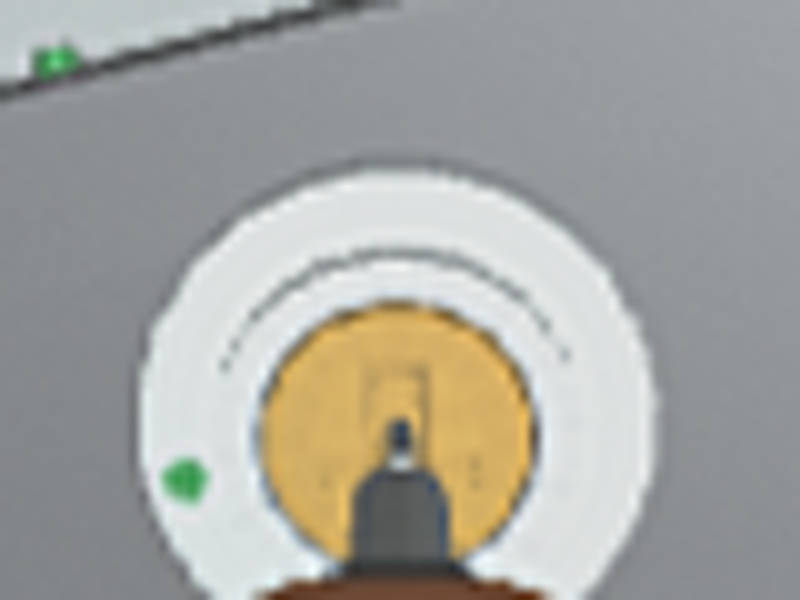

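Run:
```python
from h import *
d=np.load('w4.npz');c,K,P,pos,M=[d[k] for k in ('c','K','P','pos','M')]
px=lambda u,v:(214+u/10,143+v/10)
t=lambda p:M.T@(p-pos)*1000
for z in (.059,.063,.067): print(z,'centre',t(ray(K,P,*px(397,438),z)),'slot end',t(ray(K,P,*px(397,366),z)))
print('tip',t(ray(K,P,*px(400,418),pos[2]-.0937))-[5.5,0,0])
```

```text
0.059 centre [ -1.9544  -0.7513 108.1844] slot end [  5.4194  -0.7542 108.172 ]
0.063 centre [ -0.9758  -0.7512 104.1827] slot end [  6.2905  -0.7541 104.1705]
0.067 centre [  0.0028  -0.7512 100.1811] slot end [  7.1617  -0.754  100.1691]
tip [-1.9624 -0.468  93.694 ]
```

Blade at (400,418) just above the slot: columns agree within 0.4 mm, and it needs about 1 mm more along tool x. I shift that and then feel my way down.

Call:
move_arm(
  commands=[
    [[0.002,-0.001,0],[0,0,0]],
    [[0.002,0,0.01],[0,0,0]],
    [[0,0,0.01],[0,0,0]],
    [[0,0,0.006],[0,0,0]],
    [[0,0,0],[0,0,0]],
    [[0,0,0],[0,0,0]],
  ],
)

```text
t: 8.4
position: [0.4535, -0.0769, 0.1601]
tool_rot: [-0.881, -3.015, 0.0]
ft_force: [-0.0, -0.6, -0.5]
opening: 0.0221
grip_force: 30.0
```

Call:
move_arm(
  commands=[
    [[0,0,0.004],[0,0,0]],
    [[0,0,0.004],[0,0,0]],
    [[0,0,0],[0,0,0]],
    [[0,0,0],[0,0,0]],
  ],
)

```text
t: 8.8
position: [0.4535, -0.0769, 0.1582]
tool_rot: [-0.881, -3.015, 0.0]
ft_force: [-0.2, -0.4, -1.1]
opening: 0.0215
grip_force: 30.0
```

Call:
move_arm(
  commands=[
    [[0,0,0.004],[0,0,0]],
    [[0,0,0.004],[0,0,0]],
    [[0,0,0],[0,0,0]],
    [[0,0,0],[0,0,0]],
  ],
)

```text
t: 9.2
position: [0.4535, -0.0769, 0.1562]
tool_rot: [-0.881, -3.016, 0.0]
ft_force: [0.4, 0.2, -1.3]
opening: 0.0218
grip_force: 30.0
```

Call:
move_arm(
  commands=[
    [[0,0,0.004],[0,0,0]],
    [[0,0,0.004],[0,0,0]],
    [[0,0,0],[0,0,0]],
    [[0,0,0],[0,0,0]],
  ],
)

```text
t: 9.6
position: [0.4535, -0.0769, 0.1541]
tool_rot: [-0.881, -3.015, 0.0]
ft_force: [-0.2, 0.6, -1.3]
opening: 0.0218
grip_force: 30.0
```

Call:
move_arm(
  commands=[
    [[0,0,0.004],[0,0,0]],
    [[0,0,0],[0,0,0]],
    [[0,0,0],[0,0,0]],
  ],
)

```text
t: 9.9
position: [0.4535, -0.0769, 0.1532]
tool_rot: [-0.881, -3.016, 0.0]
ft_force: [-0.0, -0.6, -0.9]
opening: 0.0219
grip_force: 30.0
```

Call:
move_arm(
  commands=[
    [[0,0,0.004],[0,0,0]],
    [[0,0,0],[0,0,0]],
    [[0,0,0],[0,0,0]],
  ],
)

```text
t: 10.2
position: [0.4535, -0.0769, 0.1522]
tool_rot: [-0.881, -3.016, 0.0]
ft_force: [-0.9, 0.5, -1.9]
opening: 0.0219
grip_force: 30.0
```

Call:
move_arm(
  commands=[
    [[0,0,0.004],[0,0,0]],
    [[0,0,0],[0,0,0]],
    [[0,0,0],[0,0,0]],
  ],
)

```text
t: 10.5
position: [0.4535, -0.0769, 0.1511]
tool_rot: [-0.881, -3.015, 0.0]
ft_force: [-0.9, -0.6, -0.5]
opening: 0.0217
grip_force: 30.0
```

Call:
move_arm(
  commands=[
    [[0,0,0.004],[0,0,0]],
    [[0,0,0],[0,0,0]],
    [[0,0,0],[0,0,0]],
  ],
)

```text
t: 10.8
position: [0.4536, -0.077, 0.1505]
tool_rot: [0.881, 3.015, 0.0]
ft_force: [0.5, -0.1, 1.8]
opening: 0.022
grip_force: 30.0
```

Call:
move_arm(
  commands=[
    [[0,0,0.004],[0,0,0]],
    [[0,0,0],[0,0,0]],
    [[0,0,0],[0,0,0]],
  ],
)

```text
t: 11.1
position: [0.4537, -0.077, 0.1497]
tool_rot: [0.881, 3.015, 0.0]
ft_force: [-0.8, 0.7, 5.7]
opening: 0.022
grip_force: 30.0
```

Call:
move_arm(
  commands=[
    [[0,0,0.004],[0,0,0]],
    [[0,0,0],[0,0,0]],
    [[0,0,0],[0,0,0]],
  ],
)

```text
t: 11.4
position: [0.4538, -0.077, 0.149]
tool_rot: [0.881, 3.015, 0.001]
ft_force: [-2.1, 0.2, 8.0]
opening: 0.0222
grip_force: 30.0
```

Call:
move_arm(
  commands=[
    [[0,0,0.003],[0,0,0]],
    [[0,0,0],[0,0,0]],
    [[0,0,0],[0,0,0]],
  ],
)

```text
t: 11.7
position: [0.4538, -0.077, 0.1485]
tool_rot: [0.881, 3.015, 0.001]
ft_force: [-2.8, 0.8, 9.4]
opening: 0.0222
grip_force: 30.0
```

Call:
move_arm(
  commands=[
    [[0,0,0.003],[0,0,0]],
    [[0,0,0],[0,0,0]],
    [[0,0,0],[0,0,0]],
  ],
)

```text
t: 12.0
position: [0.4537, -0.077, 0.1479]
tool_rot: [0.881, 3.015, 0.001]
ft_force: [-2.5, -0.3, 11.3]
opening: 0.0221
grip_force: 30.0
```

Run:
```python
from h import *
s=bot.observe();print(s['joint_positions'],s['ft_force'],s['ft_torque'],s['position'])
c,K,P=snap('wrist');save('w5',c[100:300,130:380],3)
```

```text
[-0.0615  0.4337  0.2545  2.0467 -0.1698  0.6798  1.3052] [-2.5413 -0.2713 11.2736] [0.1399 0.8002 0.002 ] [ 0.4537 -0.077   0.1479]
```

View pics/w5.png

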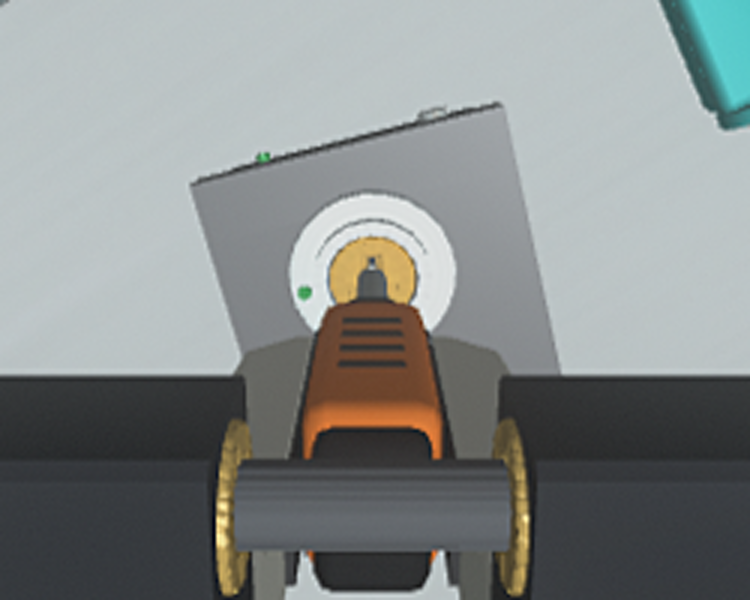

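The blade (372,262) sits in the slot and the head is slightly sunk. Half a millimetre more, then I turn.

Call:
move_arm(
  commands=[
    [[0,0,0.002],[0,0,0]],
    [[0,0,0],[0,0,0.05]],
    [[0,0,0],[0,0,0.08]],
    [[0,0,0],[0,0,0.08]],
    [[0,0,0],[0,0,0]],
    [[0,0,0],[0,0,0]],
  ],
)

```text
t: 12.65
position: [0.4545, -0.0771, 0.1477]
tool_rot: [1.205, 2.898, 0.002]
ft_force: [-2.0, 0.6, 12.3]
opening: 0.0221
grip_force: 30.0
```

Run:
```python
from h import *
delta([.4537,-.077,.1475]);s=bot.observe();print(s['ft_torque'])
```

```text
t 12.65 pos [ 0.4545 -0.0771  0.1477] yax 0.7825823687629038 z [ 0.0027 -0.0001 -1.    ] F [-2.0313  0.628  12.3363] open 0.022138651498366992
shift units [ 0.0027 -0.002   0.001 ]
[0.1031 0.592  0.0264]
```

Call:
move_arm(
  commands=[
    [[0,0,0.001],[0,0,0.05]],
    [[0,0,0.001],[0,0,0.09]],
    [[0,0,0],[0,0,0.09]],
    [[0,0,0],[0,0,0.09]],
    [[0,0,0],[0,0,0]],
    [[0,0,0],[0,0,0]],
  ],
)

```text
t: 13.25
position: [0.4547, -0.0772, 0.1474]
tool_rot: [1.672, 2.657, 0.002]
ft_force: [-2.2, -0.4, 14.5]
opening: 0.022
grip_force: 30.0
```

Run:
```python
from h import *
delta([.4537,-.077,.1475]);s=bot.observe();print(s['ft_torque'])
```

```text
t 13.25 pos [ 0.4547 -0.0772  0.1474] yax 0.4475257940159896 z [ 0.0031 -0.0001 -1.    ] F [-2.1731 -0.4446 14.511 ] open 0.021995372207058814
shift units [ 0.0026 -0.0032 -0.0004]
[ 0.0513  0.704  -0.02  ]
```

Call:
move_arm(
  commands=[
    [[0,0,0],[0,0,0.05]],
    [[0,0,0],[0,0,0.09]],
    [[0,0,0],[0,0,0.09]],
    [[0,0,0],[0,0,0.09]],
    [[0,0,0],[0,0,0.09]],
    [[0,0,0],[0,0,0]],
  ],
)

```text
t: 13.85
position: [0.4548, -0.0774, 0.1474]
tool_rot: [2.201, 2.238, 0.003]
ft_force: [-1.8, 0.3, 15.0]
opening: 0.0221
grip_force: 30.0
```

Call:
move_arm(
  commands=[
    [[0,0,0],[0,0,0.08]],
    [[0,0,0],[0,0,0.08]],
    [[0,0,0],[0,0,0.08]],
    [[0,0,0],[0,0,0.08]],
    [[0,0,0],[0,0,0.04]],
    [[0,0,0],[0,0,0]],
    [[0,0,0],[0,0,0]],
  ],
)

```text
t: 14.55
position: [0.4548, -0.0775, 0.1474]
tool_rot: [2.581, 1.788, 0.004]
ft_force: [-1.6, -0.2, 13.6]
opening: 0.0218
grip_force: 30.0
```

Run:
```python
from h import *
delta([.4537,-.077,.1475]);s=bot.observe();print(s['ft_torque'],s['joint_positions'])
c,K,P=snap('wrist');save('w6',c[110:230,170:330],5)
```

```text
t 14.55 pos [ 0.4548 -0.0775  0.1474] yax -0.3588276236200323 z [ 0.0032 -0.0002 -1.    ] F [-1.6377 -0.2476 13.5937] open 0.021768413742625267
shift units [ 0.0005 -0.0047 -0.0006]
[0.0739 0.6913 0.0516] [-0.3323  0.496   0.6576  2.0541 -0.4515  0.7317  0.2508]
```

View pics/w6.png

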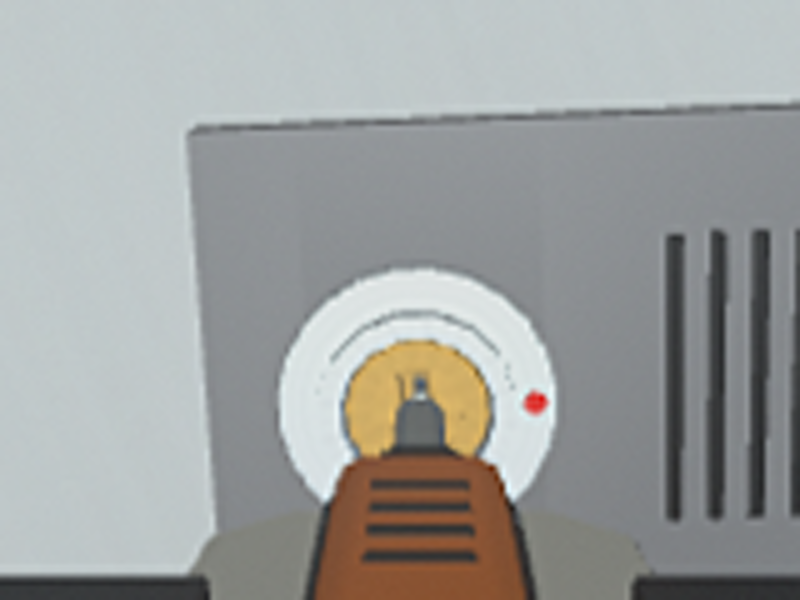

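Slot end shows at about (398–425,372), lagging the blade by only a few degrees, red dot at (536,402) on the right. The screw is near 1.5 rad, so I turn a little further and then lift.

Call:
move_arm(
  commands=[
    [[0,0,0],[0,0,0.04]],
    [[0,0,0],[0,0,0.04]],
    [[0,0,0],[0,0,0]],
    [[0,0,0],[0,0,0]],
  ],
)

```text
t: 15.0
position: [0.4548, -0.0775, 0.1474]
tool_rot: [2.653, 1.679, 0.004]
ft_force: [-2.2, 1.1, 13.5]
opening: 0.022
grip_force: 30.0
```

Run:
```python
from h import *
delta([.4537,-.077,.1475]);s=bot.observe();print(s['ft_torque'])
```

```text
t 15.0 pos [ 0.4548 -0.0775  0.1474] yax -0.44266138821413303 z [ 0.0032 -0.0001 -1.    ] F [-2.2288  1.0806 13.4517] open 0.022045861595761548
shift units [ 0.0001 -0.0048 -0.0005]
[0.0136 0.7024 0.0291]
```

Call:
move_arm(
  commands=[
    [[0,0,-0.008],[0,0,0]],
    [[0,0,-0.01],[0,0,0]],
    [[0,0,-0.01],[0,0,0]],
    [[0,0,-0.02],[0,0,0]],
    [[0,0,-0.04],[0,0,0]],
    [[0,0,-0.06],[0,0,0]],
    [[-0.05,0,0],[0,0,0]],
    [[-0.1,0,0],[0,0,0]],
    [[0,0,0],[0,0,0]],
    [[0,0,0],[0,0,0]],
  ],
)

```text
t: 16.0
position: [0.4364, -0.1113, 0.1824]
tool_rot: [-2.656, -1.676, 0.001]
ft_force: [-0.3, 0.4, -0.5]
opening: 0.0217
grip_force: 30.0
```

Run:
```python
from h import *
delta([.4797,.172,.25],1.0);s=bot.observe();print(s['ft_torque'])
M=R.from_rotvec(s['tool_rot']).as_matrix();pos=s['position']
c,K,P=snap('wrist')
print(proj(K,P,pos+M@[0,0,.0937]))
u,v=proj(K,P,[.4545,-.0775,.0655]).astype(int)
u0,v0=u-50,v-40;print(u0,v0)
save('w7',c[v0:v0+90,u0:u0+110],6)
```

```text
t 16.0 pos [ 0.4364 -0.1113  0.1824] yax -0.44490352413323414 z [-0.0012  0.0007 -1.    ] F [-0.3321  0.3726 -0.5365] open 0.02171697060499454
shift units [ 1.0974 -0.3318 -0.2697]
turn units [-0.0011  0.0011  1.6202]
turn units [-0.0011 -0.001  -1.3798]
turn units [-0.0011  0.0011  1.6202]
[-0.0326  0.101   0.0589]
[252.8646 188.024 ]
204 105
```

View pics/w7.png

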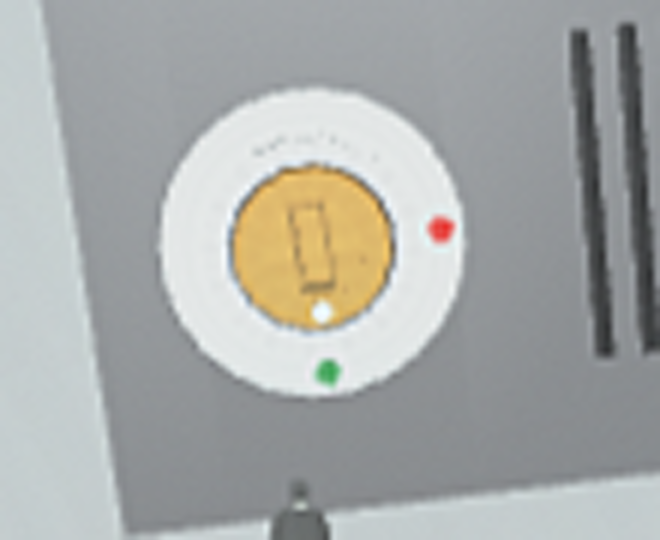

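White dot (321,312) lines up with the green dot (328,372) and the head is level with the rim, so it is locked. Back to the holder.

Call:
move_arm(
  commands=[
    [[0,0,-0.1],[0,0,-0.1]],
    [[0,0,-0.1],[0,0,-0.135]],
    [[0,0,-0.07],[0,0,-0.135]],
    [[0,0,0],[0,0,-0.135]],
    [[0,0,0],[0,0,-0.135]],
    [[0,0,0],[0,0,-0.135]],
    [[0,0,0],[0,0,-0.135]],
    [[0,0,0],[0,0,-0.135]],
    [[0,0,0],[0,0,-0.135]],
    [[0,0,0],[0,0,-0.135]],
    [[0,0,0],[0,0,-0.065]],
    [[0,0,0],[0,0,0]],
    [[0,0,0],[0,0,0]],
  ],
)

```text
t: 17.35
position: [0.4374, -0.1103, 0.2499]
tool_rot: [-0.882, -3.015, -0.0]
ft_force: [0.1, -0.1, -1.9]
opening: 0.0218
grip_force: 30.0
```

Run:
```python
from h import *
delta([.4797,.172,.25],1.0)
```

```text
t 17.35 pos [ 0.4374 -0.1103  0.2499] yax 1.0018050090572783 z [-0.0008  0.0003 -1.    ] F [ 0.1322 -0.0573 -1.8841] open 0.02182596687065081
shift units [ 0.4658  1.0425 -0.0002]
turn units [ 0.0012 -0.0003 -2.9983]
turn units [-0.0002 -0.0008  0.0017]
turn units [ 0.0012 -0.0003 -2.9983]
```

Call:
move_arm(
  commands=[
    [[0.026,0.06,0],[0,0,0]],
    [[0.055,0.12,0],[0,0,0]],
    [[0.055,0.12,0],[0,0,0]],
    [[0.055,0.12,0],[0,0,0]],
    [[0.055,0.12,0],[0,0,0]],
    [[0.055,0.12,0],[0,0,0]],
    [[0.055,0.12,0],[0,0,0]],
    [[0.055,0.12,0],[0,0,0]],
    [[0.055,0.14,0],[0,0,0]],
    [[0,0,0],[0,0,0]],
    [[0,0,0],[0,0,0]],
    [[0,0,0],[0,0,0]],
  ],
)

```text
t: 18.55
position: [0.479, 0.1698, 0.25]
tool_rot: [-0.884, -3.015, 0.002]
ft_force: [-0.7, -0.6, -0.8]
opening: 0.0218
grip_force: 30.0
```

Run:
```python
from h import *
delta([.4797,.172,.25],1.0)
c,K,P=snap('wrist')
s=bot.observe();M=R.from_rotvec(s['tool_rot']).as_matrix();pos=s['position']
print('tip',proj(K,P,pos+M@[0,0,.0937]),'hole',proj(K,P,[.4797,.172,.08]))
u0,v0=200,120;save('w8',c[v0:v0+110,u0:u0+120],5)
```

```text
t 18.55 pos [0.479  0.1698 0.25  ] yax 1.0004641147071085 z [-0.0006 -0.0012 -1.    ] F [-0.7407 -0.5654 -0.7714] open 0.02175108400780933
shift units [ 0.0024  0.0088 -0.    ]
turn units [-0.0002 -0.0019 -2.9996]
turn units [-0.0012  0.0002  0.0004]
turn units [-0.0002 -0.0019 -2.9996]
tip [254.371  188.3344] hole [256.3564 172.2763]
```

View pics/w8.png

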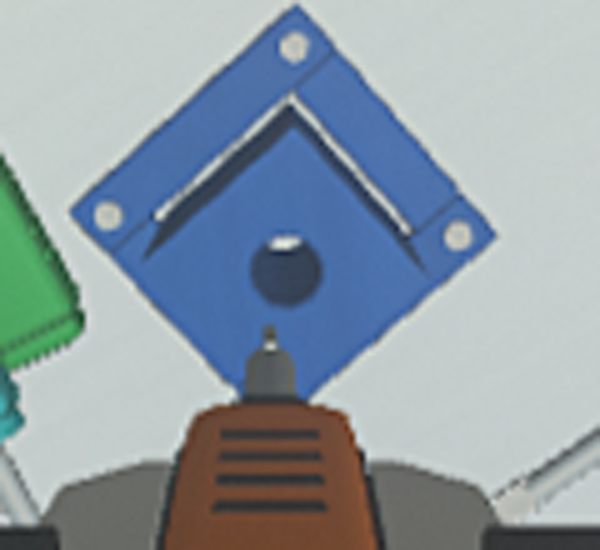

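Hole at (287,271), blade at (270,330). The blade needs about 3.5 mm along tool +y, with x about right.

Call:
move_arm(
  commands=[
    [[0.001,0.007,0],[0,0,0]],
    [[0,0.007,0.05],[0,0,0]],
    [[0,0,0.1],[0,0,0]],
    [[0,0,0.06],[0,0,0]],
    [[0,0,0.05],[0,0,0]],
    [[0,0,0.05],[0,0,0]],
    [[0,0,0],[0,0,0]],
  ],
)

```text
t: 19.3
position: [0.4799, 0.1731, 0.1714]
tool_rot: [-0.882, -3.012, 0.004]
ft_force: [-0.9, 0.5, -0.2]
opening: 0.0218
grip_force: 30.0
```

Call:
move_arm(
  commands=[
    [[0,0,0.06],[0,0,0]],
    [[0,0,0.08],[0,0,0]],
    [[0,0,0.06],[0,0,0]],
    [[0,0,0.04],[0,0,0]],
    [[0,0,0],[0,0,0]],
    [[0,0,0],[0,0,0]],
  ],
)

```text
t: 19.9
position: [0.4814, 0.1741, 0.1133]
tool_rot: [0.881, 3.015, 0.001]
ft_force: [-0.2, -0.1, -1.1]
opening: 0.0219
grip_force: 30.0
```

Call:
move_arm(
  commands=[
    [[0,0,0.03],[0,0,0]],
    [[0,0,0.012],[0,0,0]],
    [[0,0,0.01],[0,0,0]],
    [[0,0,0],[0,0,0]],
    [[0,0,0],[0,0,0]],
  ],
)

```text
t: 20.4
position: [0.4809, 0.1741, 0.0997]
tool_rot: [0.881, 3.016, 0.0]
ft_force: [-0.1, -0.4, -0.2]
opening: 0.022
grip_force: 30.0
```

Call:
move_arm(
  commands=[
    [[0,0,0.003],[0,0,0]],
    [[0,0,0],[0,0,0]],
  ],
)

```text
t: 20.6
position: [0.4809, 0.1741, 0.099]
tool_rot: [0.881, 3.016, 0.0]
ft_force: [-0.7, -0.6, -1.0]
opening: 0.0219
grip_force: 30.0
```

Call:
move_arm(
  commands=[
    [[0,0,0],[0,0,0]],
    [[0,0,0],[0,0,0]],
    [[0,0,0],[0,0,0]],
    [[0,0,0],[0,0,0]],
    [[0,0,0],[0,0,0]],
    [[0,0,0],[0,0,0]],
    [[0,0,0],[0,0,0]],
    [[0,0,0],[0,0,0]],
    [[0,0,0],[0,0,0]],
    [[0,0,0],[0,0,0]],
    [[0,0,0],[0,0,0]],
    [[0,0,0],[0,0,0]],
  ],
  grip=-1,
)

```text
t: 21.8
position: [0.4808, 0.1741, 0.0989]
tool_rot: [-0.881, -3.016, 0.0]
ft_force: [-0.6, -0.5, -0.0]
opening: 0.0927
grip_force: 0.0
```

Call:
move_arm(
  commands=[
    [[0,0,-0.03],[0,0,0]],
    [[0,0,-0.08],[0,0,0]],
    [[0,0,-0.14],[0,0,0]],
    [[0,0,-0.14],[0,0,0]],
    [[0,0,-0.14],[0,0,0]],
    [[0,0,-0.14],[0,0,0]],
    [[0,0,0],[0,0,0]],
    [[0,0,0],[0,0,0]],
  ],
)

```text
t: 22.6
position: [0.4809, 0.1741, 0.2673]
tool_rot: [0.88, 3.014, 0.002]
ft_force: [-0.8, 0.8, -0.4]
opening: 0.0929
grip_force: 0.0
```

Run:
```python
from h import *
delta([.48,.172,.25])
c,K,P=snap('wrist')
print('hole',proj(K,P,[.4797,.172,.08]),'top',proj(K,P,[.4797,.172,.153]))
s1,K1,P1=snap('side');u,v=proj(K1,P1,[.48,.172,.09]).astype(int)
a=cv2.resize(c[110:230,190:320],(650,600));b=cv2.resize(s1[v-40:v+40,u-9:u+11],(150,600))
save('w9',np.hstack([a,b]))
```

```text
t 22.6 pos [0.4809 0.1741 0.2673] yax 1.002528859968414 z [ 0.0015  0.0009 -1.    ] F [-0.8216  0.751  -0.377 ] open 0.09286760447290955
shift units [-0.0015 -0.0092  0.069 ]
hole [252.1733 170.2151] top [251.9061 183.2172]
```

View pics/w9.png

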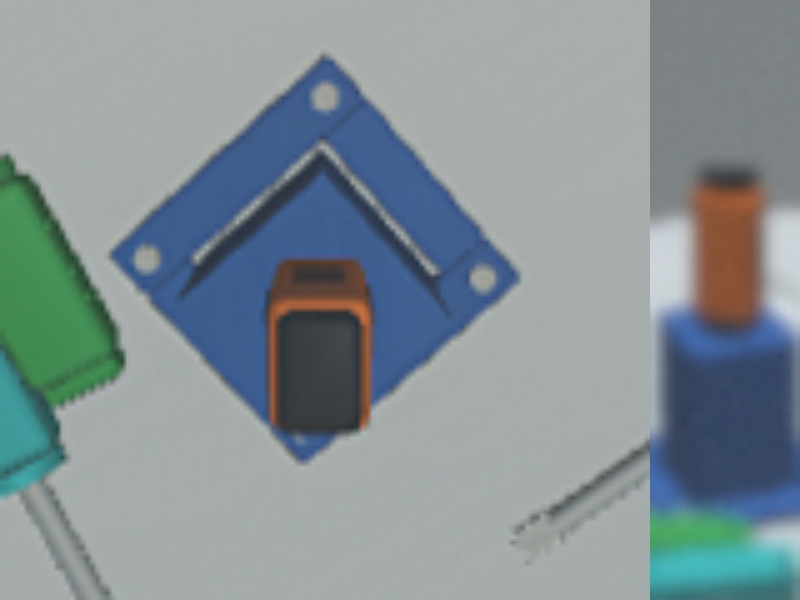

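The screwdriver hangs upright in the holder (black end at (318,372), collar on the post top in the side inset), and the gripper is clear. Handing in.

```bash
python3 -c "
from plant import bot
print(bot.close_job())"
```

```text
the job is handed in; nothing more can be done
None
```

The job is handed in at about 23 s: in the last pictures the spring screw is locked and level with its white dot at the green one, and the orange screwdriver hangs upright, seated and released in its holder (verdict not shown); the three standing look-alikes toppled onto the bench early in the run, cause not seen, and I did not re-measure the beaker, dish or bottle after that.

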